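Prop the caddy lid on its stay, then restock the sauce jars by colour

TASK

Prop the clear lid of the oak condiment caddy open on its own stay: swing the steel stay on the caddy's side wall up by its black knob, which lifts the lid, until its roller has gone over the catch under the lid, and let go so that the lid rests on the stay alone. Then stand the two new sauce jars gently inside the caddy, upright, each in the back half (hinge side) behind the old jar whose lid has the same colour, as new stock goes to the back. The lid stays propped, the old jars stay standing in front, and the salt shaker and the lime stay where they are.

Things in the scene. Friction and masses are not known exactly. Their poses are not given: they have to be found in the camera images.
- caddy: Open oak box, 160 (x) x 222 (y) x 68 mm, fixed, with a clear hinged lid. x points to its rear (hinge side), y to its left, z up; it spans x = -80 to 80, y = -128 to 94, underside z = 0. Walls 8 mm, floor at z = 12 mm. Strips 12 mm high, 5 mm wide along y = 0 and -85 part two jar lanes and, at the right, a narrow lane with a bottle opener. Stay and knob are on its right (-y) side.
- lane_left (a point): Best place for a jar's underside in the back half of the left jar lane, on the floor: caddy x = 25, y = 42, z = 12 mm. A jar's centre may stand at x = 12 to 52, y = 23 to 66 mm; an old jar stands in front at x = -40. The propped lid leans over it: a tool tilted about 25 degrees (20 to 45), fingers pointing down and to the caddy's rear and closing along y, gets in.
- lane_right (a point): The same for the right jar lane: caddy x = 25, y = -30, z = 12 mm; a jar's centre may stand at y = -23 to -63. The raised stay stands outside the right wall at y = -136, up to 160 mm high: keep a wide hand off it.
- lid (a joint): Opening angle of the lid, rad: 0 shut (level), hinge stop at 1.34 (forcing the stay on jams there). Damped: let go, it sinks shut slowly. While the stay rises the lid rises with it; it dips about 0.03 rad when the roller drops behind the catch, and rises again if the stay goes on. Propped, it stands at 1.10 to 1.25.
- stay (a joint): Angle of the stay, rad: 0 folded level to the front, 1.57 upright, stop at 2.15 (leaning to the rear). The roller meets the lid's rail at about 0.1 and lifts the lid; it drops behind the catch at 1.8 to 2.0, depending on where the catch is clamped. A few newtons lift it; pulled off its circle it pushes back harder.
- stay_knob (a point): Middle of the black knob on its axis: 14 mm diameter, 36 mm long, along the caddy's y (y = -147 to -183 mm), at the free end of the stay; its axis is that of the 8 mm brass roller. Moves on a circle of 97 mm radius about the pivot, turning in the grip. The lid's edge rises beside it (y = -144 mm): lean the tool 25 to 35 degrees outward, away from the caddy, fingers closing along x.
- stay_pivot (a point): Pivot of the steel stay on the outside of the right wall: caddy x = 12, y = -136, z = 56 mm, axis along y. 97 mm to the roller and knob.
- lid_hinge (a point): A point of the lid's hinge axis (along y): caddy x = 80, y = 0, z = 70 mm. The underside of lid and rail is the plane through it. Along the lid's right edge an aluminium rail (y = -127 to -144 mm) runs over the roller; under it a dark steel catch is clamped, 85 to 95 mm from the hinge (not measured): a tooth 8 mm high, sloped to the front, steep to the hinge. Behind it the roller holds the lid.
- lid_lip (a point): Middle of the 5 mm thick wooden finger lip at the front edge of the lid, 179 mm from the hinge, 90 mm wide along y.
- front_red: Old sauce jar with red lid in the front of one lane of the caddy, 40 mm diameter, 50 mm high. Origin: centre of its underside, z up.
- front_yellow: The same with a yellow lid, in the front of the other lane.
- new_red: New sauce jar with red lid standing on the table, 40 mm diameter, 50 mm high, 0.09 kg. Origin: centre of its underside, z up.
- new_yellow: The same with a yellow lid.
- salt_shaker: Glass salt shaker with grey top, 44 mm diameter, 90 mm high, a bystander. Origin: centre of its underside.
- lime: Green lime, about 50 mm, a bystander. Origin: its underside.
Not all that is in view belongs to the job. What is shaped like the new_red but pink is not meant.

How it is judged:
On the way:
1. with both new jars still outside, the lid rests open on the raised stay and the robot has let go of the caddy (value of joint lid above 0.88 rad and value of joint stay above 1.5 rad and velocity of joint lid between -0.02 and 0.02 rad/s and contact force between each of the arm, the fingers and caddy below 0.05 N and horizontal distance between each of new_red, new_yellow and caddy above 0.13 m), for 0.4 s.
At the end, for the whole second after the job is handed in: The lid is still propped (open more than 0.88 rad, stay above 1.5 rad, at rest) with nothing of the robot touching the caddy; each new jar stands at rest and upright (within 0.1 rad) on the caddy floor in the back half of the lane of the old jar of its colour; the old jars stand upright in front (value of joint lid above 0.88 rad and value of joint stay above 1.5 rad and velocity of joint lid between -0.02 and 0.02 rad/s and contact force between each of the arm, the fingers and caddy below 0.05 N and ((y of new_red in the frame of caddy between 0.018 and 0.07 m and y of front_red in the frame of caddy between 0.018 and 0.07 m) or (y of new_red in the frame of caddy between -0.07 and -0.018 m and y of front_red in the frame of caddy between -0.07 and -0.018 m)) and x of new_red in the frame of caddy between 0.01 and 0.058 m and z of new_red in the frame of caddy between 0.007 and 0.018 m and angle between each of new_red, front_red, new_yellow, front_yellow's own z axis and vertical below 0.1 rad and linear speed of each of new_red, new_yellow below 0.02 m/s and x of each of front_red, front_yellow in the frame of caddy below -0.012 m and ((y of new_yellow in the frame of caddy between 0.018 and 0.07 m and y of front_yellow in the frame of caddy between 0.018 and 0.07 m) or (y of new_yellow in the frame of caddy between -0.07 and -0.018 m and y of front_yellow in the frame of caddy between -0.07 and -0.018 m)) and x of new_yellow in the frame of caddy between 0.01 and 0.058 m and z of new_yellow in the frame of caddy between 0.007 and 0.018 m).
It fails at once if a bystander (salt shaker, lime) is moved more than 30 mm (distance of any of salt_shaker, lime from where it was at the start of the episode above 0.03 m).
It fails at once if a new jar is dropped into the caddy (falls faster than 0.5 m/s with the fingers off it) ((linear speed of new_red above 0.5 m/s and contact force between the fingers and new_red below 0.05 N and horizontal distance between new_red and caddy below 0.13 m) or (linear speed of new_yellow above 0.5 m/s and contact force between the fingers and new_yellow below 0.05 N and horizontal distance between new_yellow and caddy below 0.13 m)).
It fails at once if an old jar is knocked over (angle between any of front_red, front_yellow's own z axis and vertical above 0.6 rad).
It also fails if it takes over 67 s, if anything falls off the work surface, if the arm or the gripper's body presses on something with over 40 N, if the wrist force passes 120 N, or if a joint passes its speed limit or range.

ROBOT

A 6-joint arm with a two-finger parallel gripper is mounted at the origin on the work surface; the furniture and walls round the work are solid. World frame = base frame: x ahead of the robot, y to its left, z up, the work surface at z = 0. Lengths are in m, angles in rad, forces in N, time in s.
With the tool pointing down it reaches from about 0.35 to 0.975 m from the base axis. Payload 7.1 kg.
Tool frame: the origin (TCP) lies midway between the tips of the shut fingers; the grasp point (between the pads) lies 19 mm behind it; z points along the fingers, y is the line along which they close (so a half turn about z gives the same grasp; the last joint's range is limited). The gripper opens to 88 mm and grips with 3 to 60 N. Pads are 20 mm wide; open, the fingers measure 115 mm over their backs; the gripper's body (75 mm by 178 mm) begins 61 mm behind the grasp point.
Start: joints at [-1.125, 0.423, 1.63, -0, 1.089, -0.019], TCP at [0.28, -0.559, 0.223] pointing down, gripper open.
Joint ranges: [-3, 3], [-0.9, 2.11], [0.09, 2.58], [-1.31, 4.45], [0.11, 2.69], [-2.54, 2.54]. Speed limits (rad/s): [2.39, 2.39, 3.01, 3.14, 3.14, 3.14].

INTERFACE

Orientations are given as a unit quaternion [w, x, y, z].
In Python, from station import move_pose, movel, movej, command_gripper, wait, inverse_kinematics, read_camera, camera_info, MotionError, job_done, get_time, get_joint_pos, get_qvel, get_effort, get_tcp_pos, get_ee_rot, get_ft_force, get_ft_torque, get_grip_width, get_finger_force gives the robot as it stands. Calls block until the motion is done:
- move_pose(position, orientation): joint-space move of the TCP to a pose.
- movel(position, frame=None, v=0.15, until_force=None): straight line of the TCP; frame=None keeps the orientation; v is the mean speed in m/s. With until_force (N) it stops when the force on the tool has changed by that much, and returns True; else False.
- movej(angles): joint-space move.
- command_gripper(opening): opening from 0.0 (shut) to 1.0 (fully open); the grip force is fixed at half the most; returns when the fingers have stopped.
- wait(seconds).
- inverse_kinematics(position, orientation): joint angles nearest the present ones, or None.
- read_camera(name): name is "scene" or "side" or "wrist"; returns the picture (400x640x3 uint8, red, green, blue); there is no depth.
- camera_info(name): a dict with "intrinsics" (3x3 intrinsics, pixels), "dist" ([k1, k2, p1, p2, k3] as OpenCV has them; the pictures are not rectified), "T" (4x4, takes a point from camera to world coordinates); the wrist camera has in their place "tool_from_camera" (4x4, takes a point from camera to tool coordinates, whose origin is the TCP and whose axes are the flange's). Camera axes: x right, y up, looking along -z (the intrinsics and any distortion apply to the point x, -y, -z); pixel columns grow to the right and rows downward; lengths in m; the calibration is good to about 2 mm. A picture is of the moment at which its call begins: read the wrist's pose just before it. camera_info takes no time and is no camera call.
A pose or a line that the arm cannot do raises MotionError and nothing moves.
- job_done(): hands the job in; it is judged then, once.
Readings, each from a call of its own:
- get_time(): time.
- get_joint_pos(): joint angles.
- get_qvel(): joint speeds.
- get_effort(): joint torques, N m.
- get_tcp_pos(): TCP position.
- get_ee_rot(): TCP orientation.
- get_ft_force(): force on the tool from outside, world axes, zero at the start.
- get_ft_torque(): the same for the moment, N m.
- get_grip_width(): opening from 0.0 (shut) to 1.0 (fully open).
- get_finger_force(): force on a finger pad.
Only numpy, scipy, OpenCV 4.12 (cv2) and the standard library are available. Lean on these libraries where they do the work, as an engineer would, in place of code of your own. Each camera call takes 0.05 s, during which the arm holds its last target. There are 200 camera calls.

## Working session

There is one attempt and no reset: what is moved stays moved. The work goes in short steps, each a Python script; the robot and the scene stay as the last script left them, time stands still between calls to the robot, and variables do not carry over. Pictures are saved under pics/ and viewed, at most 10 in all, crops included, and the job is handed in when it is done.

```bash
ls; mkdir -p pics; python3 - <<'E'
from station import *
import cv2, numpy as np
for n in ("scene","side"):
    im=read_camera(n); cv2.imwrite(f"pics/{n}0.png",im[:,:,::-1])
    i=camera_info(n); print(n,i)
im=read_camera("wrist"); cv2.imwrite("pics/wrist0.png",im[:,:,::-1]);print(camera_info("wrist"))
print(get_time(),get_ee_rot())
E
```

```text
pics
scene {'intrinsics': array([[378.38474349,   0.        , 315.17966832],
       [  0.        , 378.38474349, 198.58758765],
       [  0.        ,   0.        ,   1.        ]]), 'dist': array([-0.00742908,  0.        ,  0.        ,  0.        ,  0.        ]), 'T': array([[-0.63943533,  0.56057206, -0.52619524, -0.0188038 ],
       [-0.76881992, -0.46068763,  0.44348939,  0.53954918],
       [ 0.00619612,  0.68813217,  0.72555891,  0.78931304],
       [ 0.        ,  0.        ,  0.        ,  1.        ]])}
side {'intrinsics': array([[434.37843761,   0.        , 321.16677588],
       [  0.        , 434.37843761, 196.89468973],
       [  0.        ,   0.        ,   1.        ]]), 'dist': array([0.02835722, 0.        , 0.        , 0.        , 0.        ]), 'T': array([[-0.99736935,  0.03859585, -0.06135751,  0.40347894],
       [-0.07160983, -0.39332869,  0.91660492,  1.18520581],
       [ 0.01124348,  0.91858745,  0.39505782,  0.53940276],
       [ 0.        ,  0.        ,  0.        ,  1.        ]])}
{'intrinsics': array([[340.43637339,   0.        , 322.32074793],
       [  0.        , 340.43637339, 204.40301289],
       [  0.        ,   0.        ,   1.        ]]), 'dist': array([-0.06484201,  0.        ,  0.        ,  0.        ,  0.        ]), 'tool_from_camera': array([[-9.60457310e-05,  9.58010645e-01,  2.86732620e-01,
         7.97797231e-02],
       [ 9.99999975e-01,  3.35438201e-05,  2.22891947e-04,
        -2.57521404e-04],
       [ 2.03914750e-04,  2.86732634e-01, -9.58010624e-01,
        -1.62530611e-01],
       [ 0.00000000e+00,  0.00000000e+00,  0.00000000e+00,
         1.00000000e+00]])}
0.15 [-5.84019516e-04  9.73120123e-01  2.30297355e-01 -1.15821728e-04]
```

View pics/scene0.png

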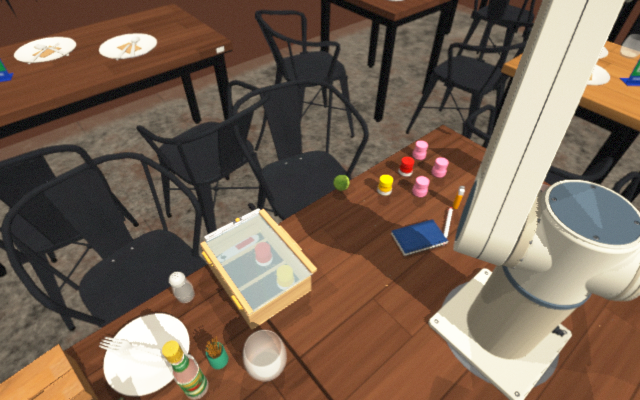

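View pics/side0.png

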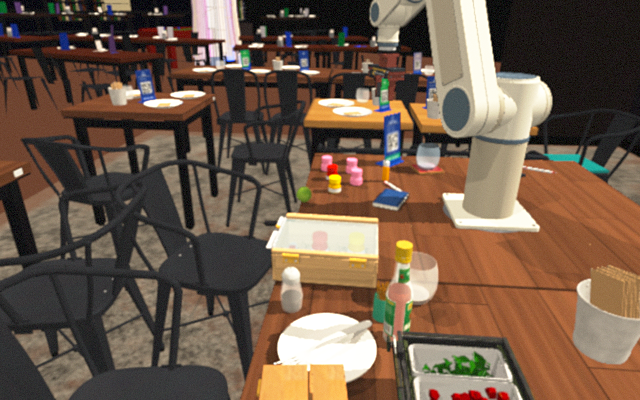

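The scene picture shows the caddy at about (258,265). Its opener lane is at the upper left (240,240), a reddish jar is at (263,252) and a yellow one at (285,275). On the table, the yellow-lid jar is at (385,185), the red at (407,166), pink ones at (420,150), (440,167) and (421,186), the lime at (341,183) and the salt shaker at (181,287). The side picture shows the same things, with new jars at (333,170) red and (335,184) yellow. Now I'll enlarge crops.

```bash
python3 - <<'E'
import cv2, numpy as np
a=cv2.imread("pics/scene0.png");b=cv2.imread("pics/side0.png")
r=lambda im,x,y,w,h,s:cv2.resize(im[y:y+h,x:x+w],None,fx=s,fy=s,interpolation=cv2.INTER_CUBIC)
cv2.imwrite("pics/c1.png",r(a,190,200,133,125,4.8*1.0))
c=np.vstack([r(b,262,205,133,85,6)])
cv2.imwrite("pics/c2.png",c)
d=np.hstack([r(a,325,130,130,75,3.05),r(b,290,145,130,75,3.05)])
cv2.imwrite("pics/c3.png",d)
E
```

```text
(no output)
```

View pics/c1.png

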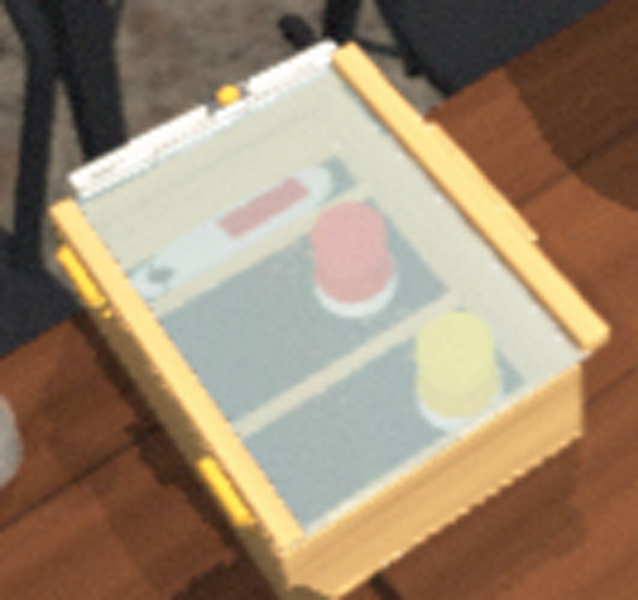

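View pics/c2.png

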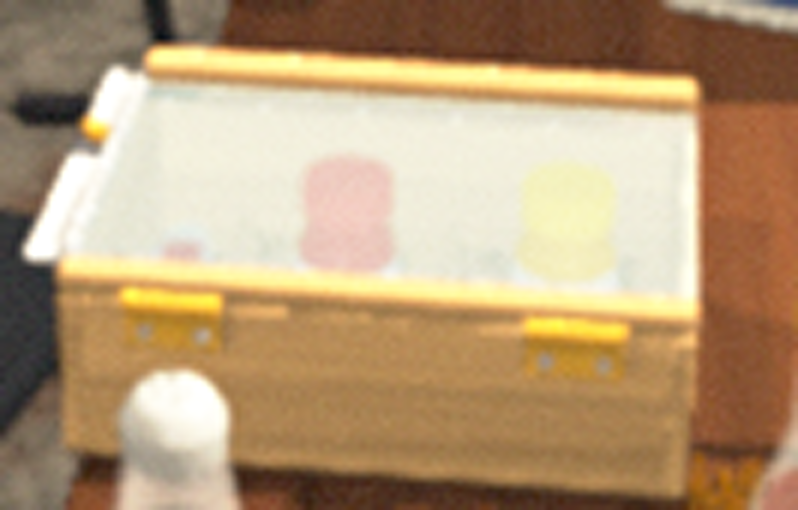

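View pics/c3.png

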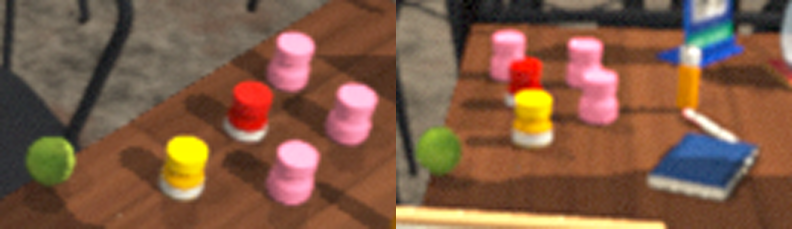

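The crops show the caddy's gold hinges on the world +y side, so its rear is about world +y and its right side about world +x. The black knob is at c1 (292,27) and c2 (45,108). The red old jar is in the right lane and the yellow one in the left.

Things that could be mistaken for the new jars, in c3:
- Red: (250,110), saturated red with a white base. This is new_red.
- Yellow: (185,165). This is new_yellow.
- Pink decoys: (293,60), (353,113) and (294,172).
- Orange bottle: at the right of the side view, not a jar.

Next I'll fit the poses.

```bash
cat > h.py <<'E'
from station import *
import cv2, numpy as np
from scipy.optimize import least_squares
from scipy.spatial.transform import Rotation as R
F=np.diag([1.,-1,-1])
def camT(n,T=None):
    i=camera_info(n)
    if n=="wrist" and T is not None: T=T@i["tool_from_camera"]
    elif n!="wrist": T=i["T"]
    return T,i["intrinsics"],i["dist"]
def proj(P,cam):
    T,K,d=cam; Rm=F@T[:3,:3].T; t=-Rm@T[:3,3]
    return cv2.projectPoints(np.atleast_2d(P).astype(float),cv2.Rodrigues(Rm)[0],t,K,d)[0][:,0]
def tri(obs): # [(cam,pix)]
    f=lambda p:np.concatenate([proj(p,c)[0]-u for c,u in obs])
    s=least_squares(f,[0.4,-.2,.05]); return s.x,np.abs(s.fun).max()
def fitcaddy(obs):
    f=lambda q:np.concatenate([proj(c2w(q,P),c)[0]-u for c,P,u in obs])
    s=least_squares(f,[0.6,0.1,1.57],loss='soft_l1'); return s.x,f(s.x).reshape(-1,2)
def c2w(q,P):
    c,s=np.cos(q[2]),np.sin(q[2]); P=np.asarray(P,float)
    return np.array([q[0]+c*P[0]-s*P[1],q[1]+s*P[0]+c*P[1],P[2]])
def toolT():
    w,x,y,z=get_ee_rot(); T=np.eye(4); T[:3,:3]=R.from_quat([x,y,z,w]).as_matrix(); T[:3,3]=get_tcp_pos(); return T
def quat(zax,yax):
    z=np.array(zax,float);z/=np.linalg.norm(z);y=np.array(yax,float);y-=z*(y@z);y/=np.linalg.norm(y)
    q=R.from_matrix(np.c_[np.cross(y,z),y,z]).as_quat(); return [q[3],q[0],q[1],q[2]]
E
python3 - <<'E'
from h import *
S,D=camT("scene"),camT("side")
s1=lambda x,y:np.array([190+x/4.8-.4,200+y/4.8-.4]); s2=lambda x,y:np.array([262+x/6-.4,205+y/6-.4])
a=lambda x,y:np.array([325+x/3.05-.3,130+y/3.05-.3]); b=lambda x,y:np.array([290+(x-396)/3.05-.3,145+y/3.05-.3])
m=1e-3
obs=[(S,(-.08,.094,.066),s1(582,364)),(S,(-.08,.094,0),s1(580,440)),
(D,(.08,-.128,0),s2(65,450)),(D,(.08,.094,0),s2(688,497)),(D,(.08,.094,.067),s2(692,318)),(D,(.08,-.128,.067),s2(62,280)),
(S,(-.085,-.165,.056),s1(292,27)),(D,(-.085,-.165,.056),s2(45,108))]
q,e=fitcaddy(obs);print(q,np.degrees(q[2]));print(e.round(1))
for n,o in dict(knob=(s1(292,27),s2(45,108)),ytop=(a(188,148),b(533,100)),ybot=(a(182,186),b(532,135)),rtop=(a(252,92),b(525,68)),rbot=(a(246,128),b(522,97)),
  frtop=(s1(348,220),s2(348,172)),fytop=(s1(457,332),s2(567,180)),lime=(a(50,160),b(439,150)),
  salt=(np.array([179,278.]),np.array([291,274.])),catch=(s1(228,97),s2(96,129))).items():
    print(n,*[x if np.isscalar(x) else x.round(4) for x in tri([(S,o[0]),(D,o[1])])])
print(c2w(q,(-.085,-.165,.056)))
E
```

```text
[0.42968426 0.32803211 1.54068076] 88.27450489051249
[[ 0.8 -1.3]
 [ 1.3 -1.8]
 [-0.5  1.7]
 [-0.9  1.1]
 [ 0.4  3.6]
 [-1.1  3.2]
 [ 2.1  2.3]
 [ 1.   0.4]]
knob [0.5956 0.2409 0.0601] 0.956189502856148
ytop [ 0.4498 -0.1204  0.0478] 0.5383106891656553
ybot [ 0.4469 -0.116   0.0068] 0.533512836043684
rtop [ 0.4645 -0.229   0.0461] 0.8599269933366145
rbot [ 0.4626 -0.2262  0.0075] 0.6694055689100367
frtop [0.4675 0.2914 0.0634] 0.8762638049848306
fytop [0.3826 0.288  0.0621] 0.772826280298375
lime [ 0.5381 -0.0279  0.0246] 0.1191550183455945
salt [0.5065 0.4822 0.0726] 0.19142001873990466
catch [0.5626 0.2994 0.0798] 0.1253640703193355
[0.59205001 0.23810234 0.056     ]
```

The fit is consistent: jar tops are near 48 mm, old jar tops near 62 mm, and the knob near 58 mm. The lanes are red right and yellow left. Next I'll check the IK of the planned poses, then take wrist views of the jars and of the knob from its approach pose.

```bash
cat >> h.py <<'E'
Q=np.array([0.4297,0.3280,1.5407])
def d2w(v,q=None): return c2w([0,0,(Q if q is None else q)[2]],v)
t=np.radians(30); QK=quat(d2w((0,np.sin(t),-np.cos(t))),d2w((-1,0,0))); ZK=d2w((0,np.sin(t),-np.cos(t)))
t=np.radians(26); QJ=quat(d2w((np.sin(t),0,-np.cos(t))),d2w((0,1,0))); ZJ=d2w((np.sin(t),0,-np.cos(t)))
def knob(th,dy=-.170): return np.array([.012-.097*np.cos(th),dy,.056+.097*np.sin(th)])
E
python3 - <<'E'
from h import *
from station import inverse_kinematics as ik
def chk(n,p,q):
    j=ik(list(p),q); print(n,p.round(3),None if j is None else np.round(j,2))
for th in (0,.8,1.57,2.06): chk("knob",c2w(Q,knob(th))+.015*ZK,QK)
chk("knobpre",c2w(Q,knob(0))-.09*ZK,QK); chk("knobout",c2w(Q,knob(2.06))-.12*ZK,QK)
for n,p in (("y",(.448,-.118,.035)),("r",(.4635,-.2275,.035))):
    chk(n,np.array(p)+.019*ZJ,QJ); chk(n+"up",np.array(p)+.019*ZJ+[0,0,.2],QJ)
for n,y in (("L",.042),("R",-.03)): 
    p=c2w(Q,(.025,y,.047))+.019*ZJ; chk(n,p,QJ); chk(n+"up",p+[0,0,.12]-.0*ZJ,QJ);chk(n+"upb",p-.15*ZJ,QJ)
T=np.eye(4)
v=np.array([.455,-.2,.20]); chk("view",v,QJ)
E
```

```text
knob [0.59  0.238 0.043] [0.29 0.89 1.32 0.16 1.43 1.83]
knob [0.59  0.268 0.113] [0.32 0.82 1.28 0.17 1.53 1.87]
knob [0.592 0.335 0.14 ] [0.4  0.83 1.2  0.21 1.6  1.96]
knob [0.594 0.381 0.129] [0.45 0.87 1.14 0.23 1.6  2.  ]
knobpre [0.642 0.237 0.134] [0.27 0.86 1.16 0.15 1.63 1.84]
knobout [0.661 0.379 0.246] [0.42 0.88 0.86 0.23 1.87 2.03]
y [ 0.448 -0.11   0.018] [-0.53  0.65  1.99  0.56  0.81  2.19]
yup [ 0.448 -0.11   0.218] [-0.53  0.3   1.92  0.43  1.19  2.43]
r [ 0.464 -0.219  0.018] [-0.68  0.71  1.82  0.45  0.94  2.17]
rup [ 0.464 -0.219  0.218] [-0.68  0.4   1.76  0.37  1.29  2.33]
L [0.389 0.363 0.03 ] None
Lup [0.389 0.363 0.15 ] None
Lupb [0.387 0.297 0.165] None
R [0.461 0.36  0.03 ] None
Rup [0.461 0.36  0.15 ] None
Rupb [0.459 0.295 0.165] None
view [ 0.455 -0.2    0.2  ] [-0.66  0.4   1.81  0.38  1.23  2.33]
```

```bash
sed -i 's/^t=np.radians(26).*/t=np.radians(38); QJ=quat(d2w((np.sin(t),0,-np.cos(t))),d2w((0,-1,0))); ZJ=d2w((np.sin(t),0,-np.cos(t)))/' h.py
python3 - <<'E'
from h import *
from station import inverse_kinematics as ik
def chk(n,p,q):
    j=ik(list(p),q); print(n,p.round(3),None if j is None else np.round(j,2)); return j
for n,p in (("y",(.448,-.118,.035)),("r",(.4635,-.2275,.035))):
    chk(n,np.array(p)+.016*ZJ,QJ); chk(n+"up",np.array(p)+.016*ZJ+[0,0,.2],QJ)
for n,y in (("L",.042),("R",-.03)): 
    p=c2w(Q,(.022,y,.048))+.016*ZJ; chk(n,p,QJ); chk(n+"upb",p-.16*ZJ,QJ); chk(n+"upc",p-.16*ZJ+[0,-.03,.06],QJ)
QD=quat((0,0,-1),(-1,0,0)); v=np.array([.455,-.25,.25]); j=chk("view",v,QD)
if j is None: QD=quat((0,0,-1),(1,0,0)); j=chk("view2",v,QD)
movej(j)
T=toolT(); im=read_camera("wrist"); cv2.imwrite("pics/w1.png",im[:,:,::-1]); np.save("T1.npy",T)
p=c2w(Q,knob(0))-.12*ZK+[0.0,0,.03]
command_gripper(.55); move_pose(list(p),QK)
T=toolT(); im=read_camera("wrist"); cv2.imwrite("pics/w2.png",im[:,:,::-1]); np.save("T2.npy",T)
print(get_time(), proj(c2w(Q,knob(0,-.165)),camT("wrist",T)))
a=cv2.imread("pics/w1.png");b=cv2.imread("pics/w2.png")
cv2.imwrite("pics/w12.png",np.vstack([cv2.resize(a,(480,300)),cv2.resize(b,(480,300))]))
E
```

```text
y [ 0.448 -0.108  0.022] [-0.62  0.73  1.92  0.65  1.   -1.09]
yup [ 0.448 -0.108  0.222] [-0.62  0.38  1.88  0.56  1.33 -0.85]
r [ 0.464 -0.218  0.022] [-0.75  0.79  1.74  0.54  1.14 -1.08]
rup [ 0.464 -0.218  0.222] [-0.75  0.49  1.7   0.49  1.44 -0.9 ]
L [0.389 0.361 0.035] [ 0.39  0.64  2.17  1.55  0.6  -1.02]
Lupb [0.386 0.263 0.161] [ 0.16  0.31  2.22  1.04  0.78 -0.65]
Lupc [0.386 0.233 0.221] [ 0.08  0.18  2.19  0.88  0.91 -0.5 ]
R [0.461 0.359 0.035] [ 0.33  0.67  2.03  1.34  0.63 -0.84]
Rupb [0.458 0.26  0.161] [ 0.13  0.39  2.08  0.97  0.83 -0.58]
Rupc [0.458 0.23  0.221] [ 0.06  0.28  2.05  0.85  0.95 -0.47]
view [ 0.455 -0.25   0.25 ] None
view2 [ 0.455 -0.25   0.25 ] [-0.53  0.23  1.84 -0.    1.07 -0.53]
4.4 [[322.33247089 179.20091941]]
```

View pics/w12.png

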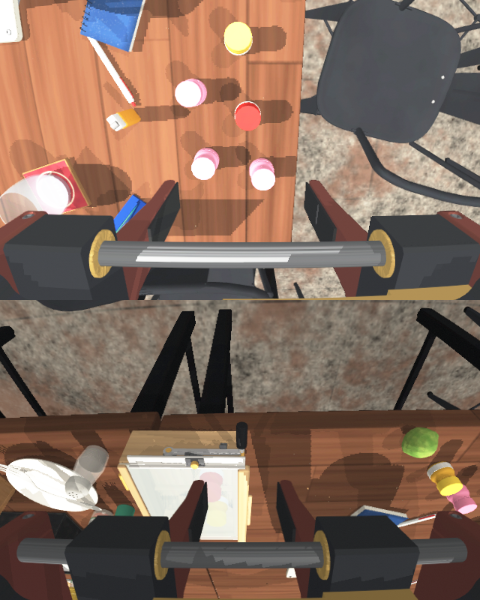

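The upper half (jars, scale 0.75) shows the yellow jar at (237,38), the red at (247,115) and three pink ones. The lower half shows the black knob at (242,435), which is full-image (323,180) and matches the predicted (322,179) within 1–2 px. Now I'll refine the jar positions by combining blobs from the views, then grasp the knob.

```bash
python3 - <<'E'
from h import *
a=cv2.imread("pics/w1.png"); h=cv2.cvtColor(a,cv2.COLOR_BGR2HSV); C=camT("wrist",np.load("T1.npy"))
for n,lo,hi,c,e in (("y",(22,110,120),(34,255,255),(316,51),(.4485,-.118)),("r",(0,200,110),(6,255,255),(330,153),(.4635,-.2275))):
    m=cv2.inRange(h,lo,hi); k,l,s,ce=cv2.connectedComponentsWithStats(m); 
    i=min([i for i in range(1,k) if s[i,4]>150],key=lambda i:np.hypot(*(ce[i]-c)))
    print(n,s[i],ce[i].round(1),"top,bot proj of est",proj([(*e,.05),(*e,0)],C).round(1))
    u=ce[i]
    for z in (.05,.04): print(z, least_squares(lambda p:proj((*p,z),C)[0]-u,e).x.round(4))
# approach and grasp the knob
p=c2w(Q,knob(0))+.015*ZK
move_pose(list(p-.06*ZK),QK)
print("hit",movel(list(p),v=.08,until_force=8)); print(get_tcp_pos()-p,get_ft_force())
command_gripper(0.0)
print(get_grip_width()*88,get_finger_force(),get_ft_force(),get_time())
im=read_camera("wrist"); cv2.imwrite("pics/w3.png",im[:,:,::-1])
E
```

```text
y [301  51  35  21 159] [319.8  65.1] top,bot proj of est [[316.4  47.3]
 [317.1  54.3]]
0.05 [ 0.4519 -0.1348]
0.04 [ 0.4518 -0.1338]Traceback (most recent call last):
  File "<stdin>", line 5, in <module>
ValueError: min() iterable argument is empty
```

```bash
python3 - <<'E'
from h import *
C=camT("wrist",np.load("T1.npy")); print(proj([(.4635,-.2275,.05),(.4635,-.2275,.0)],C))
p=c2w(Q,knob(0))+.015*ZK
move_pose(list(p-.06*ZK),QK)
print("hit",movel(list(p),v=.08,until_force=8)); print(get_tcp_pos()-p,get_ft_force())
command_gripper(0.0)
print(get_grip_width()*88,get_finger_force(),get_ft_force(),get_time())
E
```

```text
[[330.99162272 157.06632352]
 [329.97362852 150.73550354]]
hit False
[0.00047991 0.00011857 0.00028508] [ 0.56385983 -0.24070345  0.16189498]
13.18424990078998 29.98553305864334 [ 0.7897488  -1.11311128  0.98456138] 6.4333
```

```bash
python3 - <<'E'
from h import *
p0=get_tcp_pos(); off=p0-c2w(Q,knob(0))
for th in np.r_[np.arange(.15,1.66,.15),1.72,1.78,1.84,1.9,1.95,2.0,2.04]:
    movel(list(c2w(Q,knob(th))+off),v=.08)
    f=get_ft_force(); print(round(th,2),f.round(1),(get_tcp_pos()-c2w(Q,knob(th))-off).round(4),round(get_grip_width()*88,1))
    if np.linalg.norm(f)>35: print("STOP");break
print(get_time()); im=read_camera("side"); cv2.imwrite("pics/s1.png",im[:,:,::-1])
E
```

```text
0.15 [-0.  -2.3 -1. ] [ 0.0001 -0.0001  0.0003] 13.4
0.3 [ 1.2 -5.1 -0.6] [ 0.0001 -0.0004  0.0002] 13.4
0.45 [ 1.3 -7.6  0.5] [ 0.0002 -0.0011 -0.    ] 13.2
0.6 [  1.1 -10.8   5.1] [ 0.0003 -0.0017  0.0005] 12.7
0.75 [  0.9 -12.7   8.6] [ 0.0005 -0.0025  0.0012] 13.1
0.9 [  1.2 -14.9  14.2] [ 0.0007 -0.0027  0.0022] 13.1
1.05 [  2.2 -10.5  15.1] [ 0.0009 -0.0014  0.0026] 12.8
1.2 [ 1.3 -6.2 12.3] [ 0.001  -0.0003  0.0024] 13.0
1.35 [ 3.1 -4.2  9.3] [0.0012 0.0001 0.0017] 13.3
1.5 [ 5.  -2.8  5. ] [0.0013 0.0002 0.0009] 13.2
1.65 [ 6.  -2.5  1.7] [0.0014 0.0002 0.0002] 13.9
1.72 [ 5.1 -2.1  0.6] [ 0.0014  0.0001 -0.0002] 13.1
1.78 [ 7.2 -2.5 -1.8] [ 0.0014  0.     -0.0006] 13.1
1.84 [ 7.2 -2.  -3.6] [ 0.0015  0.0002 -0.0007] 13.3
1.9 [ 6.9 -2.8 -2.2] [ 0.0015 -0.0001 -0.0008] 13.2
1.95 [ 6.8 -2.4 -2.4] [ 0.0015 -0.0001 -0.0008] 13.3
2.0 [ 6.4 -2.5 -3.1] [ 0.0015 -0.0003 -0.001 ] 13.3
2.04 [ 7.1 -3.4 -3.1] [ 0.0015 -0.0005 -0.0011] 13.3
11.85
```

```bash
python3 - <<'E'
from h import *
command_gripper(0.85); wait(.3); print(get_ft_force().round(1),get_finger_force())
p=get_tcp_pos(); movel(list(p-.10*ZK),v=.12); wait(.5)
a=read_camera("side"); b=read_camera("scene"); wait(.5); print(get_time(),get_ft_force().round(1))
r=lambda im,x,y,w,h,s:cv2.resize(im[y:y+h,x:x+w,::-1],None,fx=s,fy=s,interpolation=cv2.INTER_CUBIC)
cv2.imwrite("pics/p1.png",np.hstack([r(a,240,150,160,150,2.5),r(b,180,150,160,150,2.5)]))
E
```

```text
[-0.2  0.6  0.7] 0.0
15.3333 [ 0.4 -0.6  0.1]
```

View pics/p1.png

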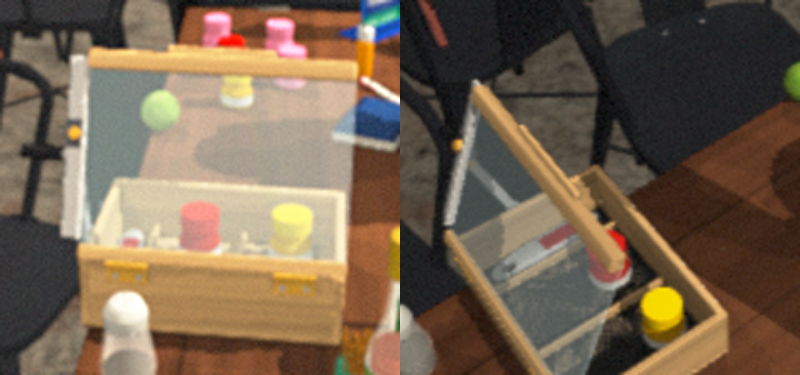

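The picture shows the lid propped with the roller behind the catch, both old jars standing, and the lip mid at crop (222,48). I'll compute the lid angle, check IK at 42° tilt, then pick the yellow jar.

```bash
sed -i 's/^t=np.radians(38)/t=np.radians(42)/' h.py
cat >> h.py <<'E'
def grasp(xy): return np.array([*xy,.038])+.014*ZJ      # TCP for a jar standing on the table
def place(y,x=.022,dx=0,dz=0): return c2w(Q,(x+dx,y,.050+dz))+.014*ZJ
def pick(xy):
    p=grasp(xy); command_gripper(.75)
    move_pose(list(p-.08*ZJ+[0,0,.06]),QJ); movel(list(p-.05*ZJ),v=.2)
    print("hit",movel(list(p),v=.1,until_force=6),(get_tcp_pos()-p).round(4)); command_gripper(0)
    print("width",get_grip_width()*88,get_finger_force(),get_ft_force().round(1)); movel(list(get_tcp_pos()+np.array([0,0,.16])),v=.2)
    print("held",get_grip_width()*88,get_finger_force(),get_time())
E
python3 - <<'E'
from h import *
from station import inverse_kinematics as ik
D,S=camT("side"),camT("scene")
for A in (1.05,1.1,1.15,1.2,1.25):
    P=c2w(Q,(.08-.179*np.cos(A),-.017,.07+.179*np.sin(A))); print(A,proj(P,D)[0].round(1),proj(P,S)[0].round(1))
print("seen",240+222/2.5,150+48/2.5,"scene 239 214")
for y in (.042,-.03):
    for dx,dz in ((0,0),(-.014,.06),(-.09,.14)): print(y,dx,dz,ik(list(place(y,dx=dx,dz=dz)),QJ) is not None)
p=get_tcp_pos(); movel([.64,.05,.30],v=.25)
pick((.4485,-.118))
E
```

```text
1.05 [328.6 171.4] [249.3 211.4]
1.1 [328.3 170.8] [245.6 211.8]
1.15 [328.  170.3] [241.8 212.4]
1.2 [327.7 170.1] [237.8 213.2]
1.25 [327.3 170.1] [233.8 214.1]
seen 328.8 169.2 scene 239 214
0.042 0 0 True
0.042 -0.014 0.06 True
0.042 -0.09 0.14 True
-0.03 0 0 True
-0.03 -0.014 0.06 True
-0.03 -0.09 0.14 True
hit False [ 0.0002 -0.0001  0.0002]
width 36.13682867174315 29.941989567596465 [-0.7 -0.9  1.4]
held 36.384116078741194 29.95567453588592 22.2167
```

```bash
python3 - <<'E'
from h import *
move_pose(list(place(.042,dx=-.10,dz=.15)),QJ)
a=read_camera("side"); b=read_camera("wrist"); print(get_time(),get_grip_width()*88)
print(proj(c2w(Q,(.022-.1,.042,.05+.15-.038)),camT("side")),proj(c2w(Q,(.022-.1,.042,.05+.15+.012)),camT("side")))
r=lambda im,x,y,w,h,s:cv2.resize(im[y:y+h,x:x+w,::-1],None,fx=s,fy=s,interpolation=cv2.INTER_CUBIC)
cv2.imwrite("pics/p2.png",np.hstack([r(a,260,80,160,200,2.5),r(b,0,0,640,400,.5*1.25)[:, :400] if 0 else cv2.resize(r(b,160,0,320,400,1),(400,500))]))
E
```

```text
23.7167 36.326988497957
[[356.08493702 188.25917445]] [[357.03837231 167.80839772]]
```

View pics/p2.png

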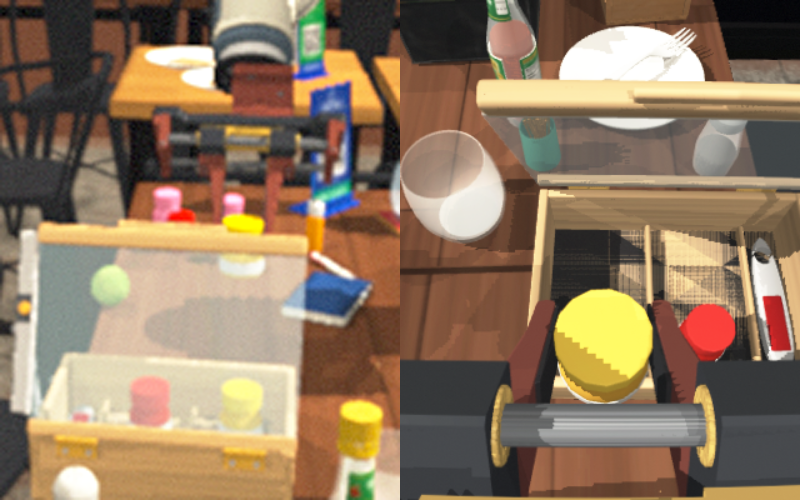

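The picture shows the yellow jar upright in the grip, top at crop (243,222) against the predicted (242,219). The lane behind the old jar is free and the lid is propped. Placing it now.

```bash
cat >> h.py <<'E'
def put(y):
    movel(list(place(y,dx=-.014,dz=.06)),v=.12); movel(list(place(y,dz=.008)),v=.08)
    print("floor",movel(list(place(y,dz=-.004)),v=.02,until_force=4),(get_tcp_pos()-place(y)).round(4),get_ft_force().round(1))
    command_gripper(.60); wait(.2); print("rel",get_ft_force().round(1),get_finger_force())
    p=get_tcp_pos(); movel(list(p-.03*ZJ),v=.08); movel(list(p-.03*ZJ+d2w((-.05,0,.08))),v=.15); print(get_time(),get_ft_force().round(1))
E
python3 - <<'E'
from h import *
put(.042)
a=read_camera("scene"); cv2.imwrite("pics/s2.png",a[:,:,::-1])
E
```

```text
floor True [0.0004 0.0003 0.    ] [-0.7  1.2  3.8]
rel [-0.1 -0.4 -0.4] 0.0
28.1667 [ 0.1 -0.2  0.4]
```

```bash
python3 - <<'E'
from h import *
pick((.4635,-.2255))
if get_grip_width()*88>30:
    move_pose(list(place(-.03,dx=-.10,dz=.15)),QJ)
    a=read_camera("side"); b=read_camera("wrist"); print(get_time(),get_grip_width()*88)
    print((proj(c2w(Q,(-.078,-.03,.162)),camT("side"))-[260,80])*2.5,(proj(c2w(Q,(-.078,-.03,.212)),camT("side"))-[260,80])*2.5)
    r=lambda im,x,y,w,h,s:cv2.resize(im[y:y+h,x:x+w,::-1],None,fx=s,fy=s,interpolation=cv2.INTER_CUBIC)
    cv2.imwrite("pics/p3.png",np.hstack([r(a,260,80,160,200,2.5),cv2.resize(r(b,160,0,320,400,1),(400,500))]))
E
```

```text
hit False [ 0.0003 -0.0002  0.0002]
width 36.23653967935077 29.974590022679877 [-0.2 -0.9  1.4]
held 36.497978788423175 29.977850465511438 33.4417
35.275 36.48940732591012
[[162.66527963 266.88724513]] [[163.47722786 216.0241997 ]]
```

View pics/p3.png

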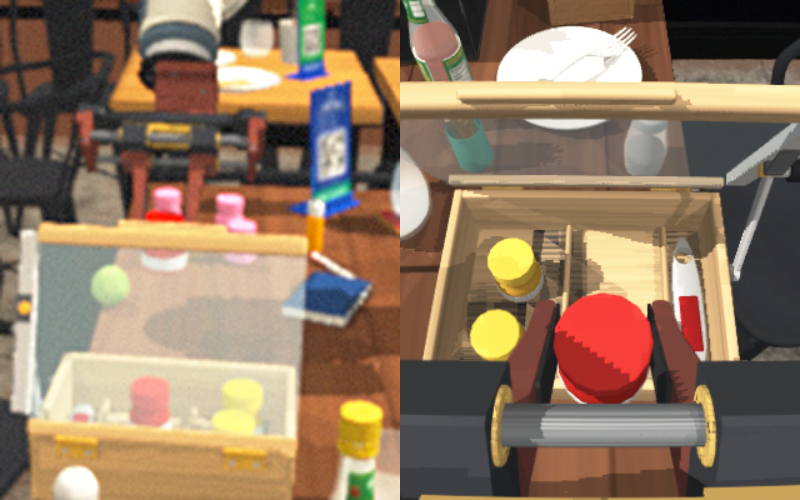

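The yellow new jar stands behind the old yellow one, at wrist crop (515,265). The red jar is held upright, top at (163,217) against the predicted (163,216). Placing it.

```bash
python3 - <<'E'
from h import *
put(-.032)
movel(list(get_tcp_pos()+d2w((-.05,0,.06))),v=.2)
a=read_camera("scene"); b=read_camera("wrist"); print(get_time())
r=lambda im,x,y,w,h,s:cv2.resize(im[y:y+h,x:x+w,::-1],None,fx=s,fy=s,interpolation=cv2.INTER_CUBIC)
cv2.imwrite("pics/p4.png",np.hstack([r(a,180,150,160,200,2.5),cv2.resize(r(b,160,0,320,400,1),(400,500))]))
E
```

```text
floor True [ 0.0004  0.0002 -0.    ] [0.8 0.1 2.2]
rel [ 0.5  0.8 -0.1] 0.0
39.725 [ 0.1  0.9 -0.3]
40.3667
```

View pics/p4.png

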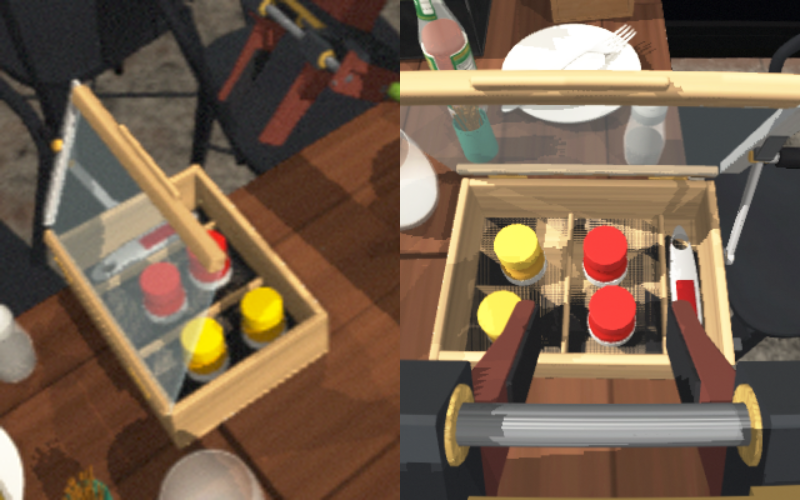

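The picture shows all four jars standing upright: new yellow at (520,250), new red at (605,253), and the old jars in front. The lid is propped and the robot is clear, so I'll hand in.

```bash
python3 -c "
from station import *
print(job_done())"
```

```text
the job is handed in; nothing more can be done
None
```

I handed the job in at about 40 s of the 67 s allowed: the lid is propped on its stay, and both new jars stand upright in the back half behind the old jars of their colours. The last picture shows the old jars still in front and the robot clear of the caddy; the hand-in call returned no verdict.

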